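Wind a tool balancer to its set mark and lock it

ROBOT

A 6-joint arm with a two-finger parallel gripper is mounted at the origin on a cart in front of the work surface, level with it; the furniture and walls round the work are solid. World frame = base frame: x ahead of the robot, y to its left, z up, the work surface at z = 0. Lengths are in m, angles in rad, forces in N, time in s.
With the tool pointing down it reaches from about 0.375 to 0.9 m from the base axis. Payload 3.1 kg.
Tool frame: the origin (TCP) lies at the very end of the fingers, on their centre line; the grasp point (between the pads) lies 19 mm behind it; z points along the fingers, y is the line along which they close (so a half turn about z gives the same grasp; the last joint's range is limited). The gripper opens to 85 mm and grips with 20 to 120 N. Pads are 22 mm wide; open, the fingers measure 114 mm over their backs; the gripper's body (76 mm by 85 mm) begins 54 mm behind the grasp point. The pads swing forward as they close: fully open they stand 13 mm farther back than shut.
Start: joints at [1.042, 0.527, 1.433, -0, 1.181, -0.178], TCP at [0.214, 0.587, 0.231] pointing down, gripper open.
Joint ranges: [-3.08, 3.08], [-0.75, 2.2], [0.22, 2.44], [-1.43, 4.57], [0, 2.65], [-2.85, 2.85]. Speed limits (rad/s): [2.79, 2.79, 3.14, 3.14, 3.14, 3.14].

INTERFACE

Orientations are given as a unit quaternion [x, y, z, w].
In Python, from station import manip, vision gives the robot as it stands.
- The arm moves only by the tool drive_tool, never from a script. Its argument "deltas" is a list that holds one entry, the list of rows, each a list of 4 numbers: the shift along the tool's x, y, z in mm, then the turn about the tool's z in rad. A call has 1 to 5 rows; each row is the pose to reach, as a shift and turn from the pose commanded when the call began, along the tool's axes at that moment; what a row does not reach only later rows make up. A row lasts 1/12 s, in which the tool goes at most 41.7 mm and 7.16 degrees, less where a joint would pass 70% of its speed; a pose out of reach is approached as far as the arm can. A call with a gripper value outside its range is refused whole. "jaw" is the finger opening in mm, from 0 to 85.4, set as the call begins (left out, the last holds). The fingers move at their own pace and stop on an object; "force" is the grip in N (left out, the last holds). Time passes only in rows, so rows that repeat a pose let the fingers close. It gives the time, the measured TCP pose, the force, the opening and the grip force at its end, in the units of the state.
- manip.sense(): the state, without advancing time (a new reading comes with each control period).
- vision.snapshot(name): name is "scene" or "top" or "wrist"; returns the picture (420x560x3 uint8, red, green, blue); there is no depth.
- vision.camera_model(name): a dict with "camera_matrix" (3x3 intrinsics, pixels), "rvec" (rotation vector, rad) and "tvec" (3), from world to camera coordinates, as OpenCV has them. Camera axes: x right, y down, z forward; pixel columns grow to the right and rows downward; lengths in m; the calibration is good to about 2 mm. The wrist camera is an equidistant fisheye: a pixel r from the principal point sees the ray r / f radians off the axis. A picture is of the moment at which its call begins: read the wrist's pose just before it. camera_model takes no time and is no camera call; for the wrist camera it gives the pose at the moment of the call.
- manip.sign_off(): hands the job in; it is judged then, once.
The state is a dict: "t": time; "q": joint angles; "qd": joint speeds; "tau": joint torques, N m; "tcp_pos": TCP position; "tool_rot": TCP orientation; "force": force on the tool from outside, world axes, zero at the start; "ft_torque": the same for the moment, N m; "finger_gap": opening from 0.0 (shut) to 1.0 (fully open); "gripper_force": force on a finger pad.
Only numpy, scipy, OpenCV 4.12 (cv2) and the standard library are available. Lean on these libraries where they do the work, as an engineer would, in place of code of your own. Each camera call takes 0.05 s, during which the arm holds its last target. There are 200 camera calls.

TASK

Preload the spring tool balancer: wind its wing key clockwise, a part turn at a time, until the pointer on the key stands opposite the brass set hand on the dial; the ratchet does not let you go back, so do not wind past it, and do not shift the set hand. Then turn the drum selector to the padlock mark, and leave the things lying beside the balancer where they are.

Things in the scene. Friction and masses are not known exactly. Their poses are not given: they have to be found in the camera images.
- balancer: spring tool balancer, grey block with aluminium top plate, foot 108 x 190 mm, 60 mm high, fixed. Origin: centre of its underside; x to its back, y along its length towards the wing key, z up. In this frame the key's vertical axis is at x 0, y 44 mm, the selector's at x 0, y -60 mm; the dial lies round the front side of the key
- key (a joint): angle of the wing key (rad), growing clockwise from above; 0 unwound (wing along the balancer's x), 6.1 hard stop. A spring turns it back (0.05 Nm at 0, 0.12 Nm at 6 rad) but a ratchet of 20 teeth holds it: when let go it falls back by at most one tooth (0.31 rad). The wing key carries the pointer
- key_grip (a point): centre of the key's flat steel wing, on the key's vertical axis, 109 mm above the worktop. The wing is 9 mm thick, 52 mm wide, 28 mm high (95 to 123 mm above the worktop); this frame's x lies along its width, y through its thickness, turning with it. The ratchet wheel below, 62 mm across, ends 70 mm above the worktop
- pointer_tip (a point): tip of the flat steel pointer that is fixed to the wing key and turns with it, 38 mm from the key's axis, 73 mm above the worktop; at key angle 0 it points 73.5 degrees counter-clockwise from the balancer's x axis
- set_hand_tip (a point): tip of the set hand, a brass arrow 13 mm wide on the dial on the front side of the key, pointing inwards, 38 mm from the key's axis, 64 mm above the worktop. It marks the preload wanted: 3.5 to 5.1 rad of key angle; opposite means that the pointer's tip stands above this point
- selector (a joint): angle of the drum selector (rad), growing clockwise from above; detents at -1.05 (one dot), 0 (two dots), +1.05 (closed padlock). Its nose, with a white line on top, points to the mark: at 0 to the balancer's back (+x), at +1.05 to the back right (+x, -y)
- selector_grip (a point): centre of the selector's bar grip, on its vertical axis, 80 mm above the worktop. The bar is 40 mm long, 12 mm wide and 24 mm high (from 68 to 92 mm above the worktop); this frame's x lies along the bar towards its nose and turns with it
- gauge_plug: plug gauge, a rod 108 x 16 x 16 mm lying beside the key end of the balancer; bystander
- tally: hand tally counter, round, 70 x 48 x 30 mm, lying beside the selector end of the balancer; bystander
- hex_key: hex key 96 x 34 x 8 mm lying on the worktop well to the right of the balancer; bystander

How it is judged:
By the outcome, as a careful person would: the job done as asked, in the order asked, and still so for the second after the job is handed in, with the robot touching nothing.
It also fails if it takes over 72 s, if anything falls off the work surface, if the arm or the gripper's body presses on something with over 40 N, if the wrist force passes 120 N, or if a joint passes its speed limit or range.

## Working session

There is one attempt and no reset: what is moved stays moved. The work goes in short steps, Python scripts to look and compute and a tool call to move; the robot and the scene stay as the last step left them, time stands still between calls to the robot, and variables do not carry over. Pictures are saved under pics/ and viewed, at most 10 in all, crops included, and the job is handed in when it is done.

Besides the shell and the picture viewer there is one more tool, called after ">>>" by a JSON object that holds its "name" and its "arguments", one argument or row to a line. drive_tool: Moves the arm, as the interface text tells. Its arguments: {"type":"object","properties":{"deltas":{"type":"array"},"jaw":{"type":"number"},"force":{"type":"number"}},"required":["deltas"]}

```bash
ls; mkdir -p pics
python3 - <<'E'
from station import manip, vision
import cv2
s=manip.sense();print({k:s[k] for k in('t','tcp_pos','tool_rot','force','finger_gap')})
for n in('scene','top'):
    cv2.imwrite(f'pics/{n}0.png',vision.snapshot(n)[:,:,::-1]);m=vision.camera_model(n);print(n,m)
E
```

```text
pics
{'t': 0.0, 'tcp_pos': array([0.21379227, 0.58654255, 0.23034078]), 'tool_rot': array([ 1.73994498e-01,  9.84746043e-01, -1.00057583e-03, -3.78730165e-04]), 'force': array([-0.15389817,  0.56990392,  0.17341543]), 'finger_gap': 1.002612697023493}
scene {'camera_matrix': array([[403.60962293,   0.        , 283.49074675],
       [  0.        , 403.60962293, 207.47283392],
       [  0.        ,   0.        ,   1.        ]]), 'rvec': array([ 2.19176034, -1.10492429,  0.44135025]), 'tvec': array([-0.14713274,  0.4688868 ,  0.67142331])}
top {'camera_matrix': array([[454.15162432,   0.        , 289.46756541],
       [  0.        , 454.15162432, 209.74363225],
       [  0.        ,   0.        ,   1.        ]]), 'rvec': array([ 2.20272239, -2.01167502,  0.21647701]), 'tvec': array([0.13478031, 0.51911384, 0.99174976])}
```

View pics/top0.png

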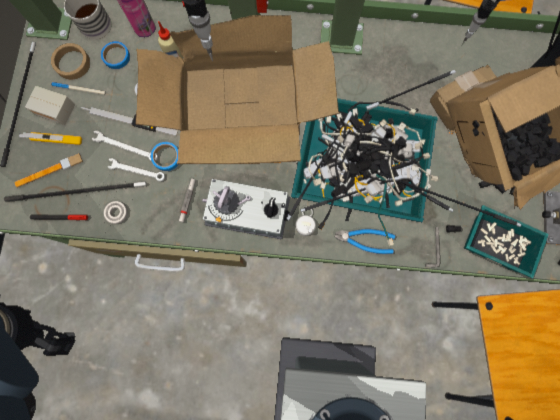

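View pics/scene0.png

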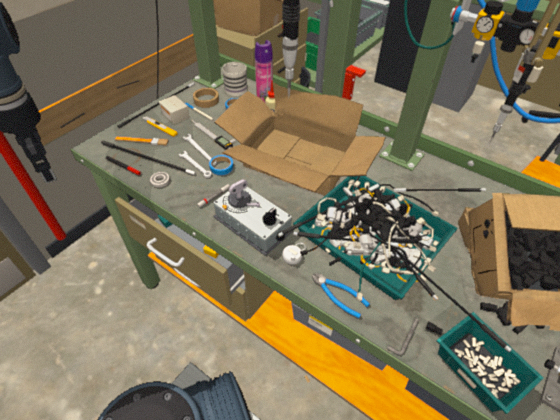

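Balancer in the top view is at about (246,207): key at (227,202), selector at (270,210). Scene view: key at (238,195), selector at (268,217). I'll zoom in on both.

```bash
cat > h.py <<'E'
import numpy as np, cv2
from station import manip, vision
def ray(n,px,m=None):
    m=m or vision.camera_model(n);K=m['camera_matrix'];R=cv2.Rodrigues(np.array(m['rvec']))[0];t=np.array(m['tvec'])
    a=(np.array(px,float)-[K[0,2],K[1,2]])/K[0,0]
    if n=='wrist':
        r=np.hypot(*a);d=np.r_[a*np.sinc(r/np.pi),np.cos(r)]
    else: d=np.r_[a,1]
    return -R.T@t,R.T@d
def onz(n,px,z,m=None):
    o,d=ray(n,px,m);return o+d*(z-o[2])/d[2]
def proj(n,P,m=None):
    m=m or vision.camera_model(n);K=m['camera_matrix'];R=cv2.Rodrigues(np.array(m['rvec']))[0]
    c=R@np.array(P,float)+m['tvec']
    if n=='wrist':
        r=np.hypot(c[0],c[1]);th=np.arctan2(r,c[2]);return K[0,0]*th*c[:2]/max(r,1e-9)+[K[0,2],K[1,2]]
    return K[0,0]*c[:2]/c[2]+[K[0,2],K[1,2]]
def st():
    s=manip.sense();print('t%.2f'%s['t'],np.round(s['tcp_pos'],4),np.round(s['tool_rot'],4),'F',np.round(s['force'],1),'gap %.3f'%s['finger_gap']);return s
E
python3 - <<'E'
from h import *
a=cv2.imread('pics/top0.png')[170:245,190:290];b=cv2.imread('pics/scene0.png')[170:260,200:300]
a=cv2.resize(a,(800,600),interpolation=cv2.INTER_CUBIC);cv2.imwrite('pics/topc.png',a)
for px in((227,202),(270,210)):print(onz('top',px,.1))
E
```

```text
[0.49992036 0.31934287 0.1       ]
[0.49060268 0.22312483 0.1       ]
```

View pics/topc.png

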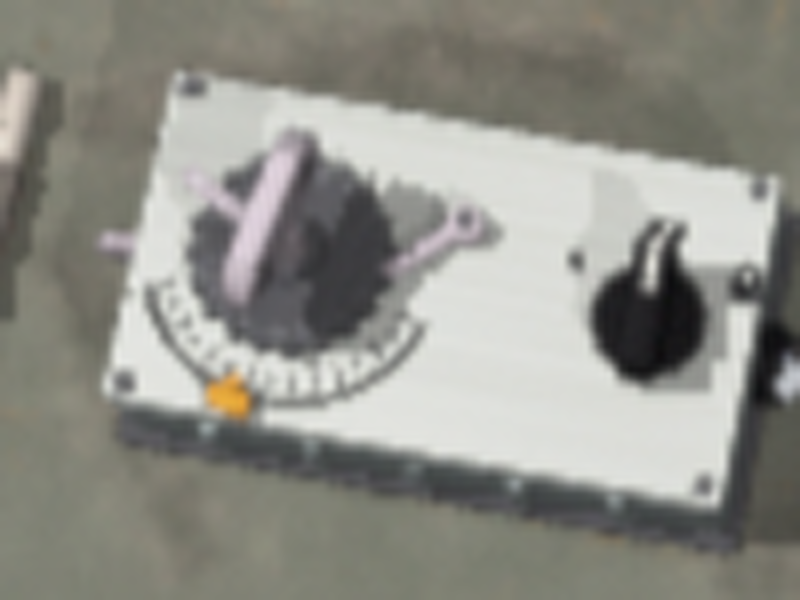

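The crop shows plate corners at crop px (180,72), (778,182), (725,510) and (108,395). The set hand tip is near (235,378) and the pointer is at (195,178), which is key angle 0. The selector nose is at (665,230), which is detent 0.

Run:
```python
from h import *
P=[onz('top',(190+x/8,170+y/8),.06)[:2] for x,y in((180,72),(778,182),(725,510),(108,395))]
for p in P:print(np.round(p,4))
P=np.array(P);c=P.mean(0);yv=(P[0]-P[1]+P[3]-P[2]);xv=(P[0]-P[3]+P[1]-P[2]);print('size',np.linalg.norm(yv)/2,np.linalg.norm(xv)/2)
u=yv/np.linalg.norm(yv);th=np.arctan2(u[1],u[0])-np.pi/2;th2=np.arctan2(xv[1],xv[0]);print('c',c,'yaw',th,th2)
X=np.array([np.cos(th),np.sin(th)]);Y=np.array([-X[1],X[0]])
k=c+.044*Y;s=c-.06*Y;print('key',k,'sel',s)
def ang(px,z):
    v=onz('top',(190+px[0]/8,170+px[1]/8),z)[:2]-k;return np.hypot(*v),np.degrees(np.arctan2(v@Y,v@X))
print('hand',ang((235,378),.064),'ptr',ang((195,178),.073))
s=st();T=s['tool_rot'];from scipy.spatial.transform import Rotation as R
M=R.from_quat(T).as_matrix();print(np.round(M,3));print('q',s['q'])
d=np.r_[k,.26]-s['tcp_pos'];print('tool delta',M.T@d*1000)
m=vision.camera_model('wrist');Rw=cv2.Rodrigues(m['rvec'])[0];print('cam in tool',M.T@(-Rw.T@m['tvec']-s['tcp_pos']),'cam z in tool',M.T@Rw[2],m['camera_matrix'][0])
```

```text
[0.5599 0.3656]
[0.543  0.1898]
[0.4464 0.1961]
[0.4634 0.374 ]
size 0.17767078556756713 0.09684534452494196
c [0.50317025 0.28136242] yaw -0.0956234789876691 -0.07604829046761623
key [0.50737128 0.32516141] sel [0.49744159 0.22163653]
hand (np.float64(0.038708377227272155), np.float64(166.12825160201447)) ptr (np.float64(0.03493442074770109), np.float64(63.69430996385629))
t0.10 [0.2138 0.5866 0.2304] [ 1.740e-01  9.847e-01 -9.000e-04 -3.000e-04] F [-0.8  0.3 -0.4] gap 1.001
[[-0.939  0.343 -0.001]
 [ 0.343  0.939 -0.002]
 [ 0.    -0.002 -1.   ]]
q [ 1.04249157e+00  5.28378654e-01  1.43380627e+00  6.94361232e-06
  1.18140757e+00 -1.78508311e-01]
tool delta [-365.34657617 -145.04499988  -29.42888661]
cam in tool [ 0.06979629  0.00015375 -0.1426754 ] cam z in tool [-2.76916171e-01 -4.79122236e-04  9.60893961e-01] [325.1922621   0.        283.5108547]
```

>>> {"name": "drive_tool", "arguments": {
  "deltas": [
    [[-37,-14.5,0,0],[-74,-29,0,0],[-111,-43.5,0,0],[-148,-58,0,0],[-185,-72.5,0,0]]
  ]
}}

```text
t: 0.52
tcp_pos: [0.3638, 0.4541, 0.2309]
tool_rot: [0.174, 0.985, -0.0, -0.0]
force: [-1.1, 1.4, 0.1]
finger_gap: 0.997
gripper_force: 0.0
```

>>> {"name": "drive_tool", "arguments": {
  "deltas": [
    [[-36,-14.5,10,-0.1],[-72,-29,20,-0.2],[-108,-43.5,30,-0.3],[-144,-58,40,-0.4],[-180,-72.5,50,-0.446]]
  ]
}}

```text
t: 0.93
tcp_pos: [0.5082, 0.3242, 0.1805]
tool_rot: [-0.05, 0.999, -0.0, -0.0]
force: [-0.5, 0.3, -0.8]
finger_gap: 1.002
gripper_force: 0.0
```

>>> {"name": "drive_tool", "arguments": {
  "deltas": [
    [[0,0,0,0],[0,0,0,0]]
  ]
}}

```text
t: 1.1
tcp_pos: [0.5084, 0.3238, 0.18]
tool_rot: [-0.046, 0.999, -0.0, -0.001]
force: [-0.4, 1.3, 0.1]
finger_gap: 0.996
gripper_force: 0.0
```

Run:
```python
from h import *
s=st();print(s['q'])
m=vision.camera_model('wrist')
im=vision.snapshot('wrist')[:,:,::-1];cv2.imwrite('pics/w1.png',im);import pickle;pickle.dump(m,open('w1.pkl','wb'))
p=[proj('wrist',(x,y,.07),m) for x,y in((.507,.325),(.497,.2216),(.56,.366),(.446,.196),(.46,.37))];print(np.round(p))
```

```text
t1.10 [0.5084 0.3238 0.18  ] [-4.57e-02  9.99e-01 -3.00e-04 -1.10e-03] F [-0.4  1.3  0.1] gap 0.996
[ 3.81856916e-01  5.59599978e-01  1.53870019e+00  2.31202718e-04
  1.04560779e+00 -1.28042900e+00]
[[285. 203.]
 [162. 180.]
 [327. 266.]
 [136. 118.]
 [348. 151.]]
```

View pics/w1.png

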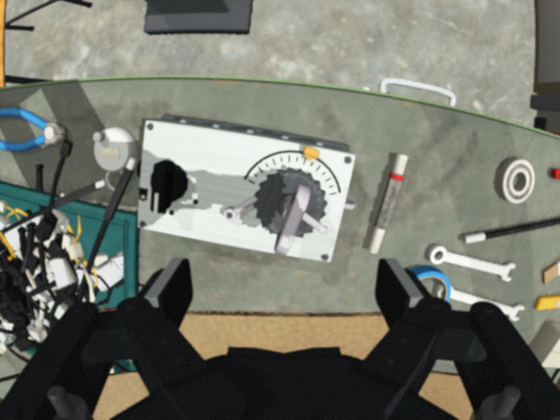

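Wrist view: the balancer spans about (140–355, 119–261). The key is at (293,205), the set hand at (311,153) and the selector at (167,185). I'll enlarge this area.

Run:
```python
from h import *
a=cv2.imread('pics/w1.png')[110:280,130:366];cv2.imwrite('pics/w1c.png',cv2.resize(a,None,fx=3.3,fy=3.3,interpolation=cv2.INTER_CUBIC))
```

```text
(no output)
```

View pics/w1c.png

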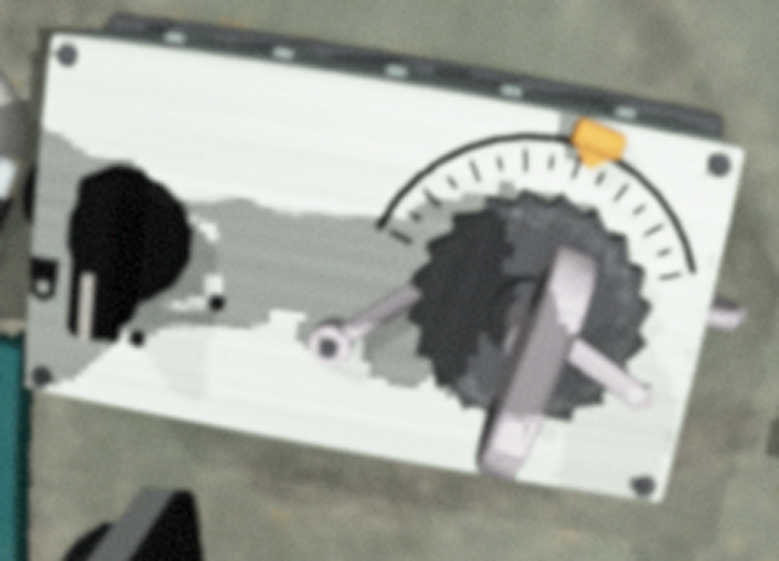

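```bash
cat > fit.py <<'E'
from h import *
import pickle
m=pickle.load(open('w1.pkl','rb'));f=lambda p,z:onz('wrist',(130+p[0]/3.3,110+p[1]/3.3),z,m)[:2]
P=np.array([f(p,.06) for p in((662,500),(27,385),(52,30),(743,150))])
print(np.round(P,4));c=P.mean(0);yv=P[0]-P[1]+P[3]-P[2];xv=P[0]-P[3]+P[1]-P[2]
print('size',np.linalg.norm(yv)/2,np.linalg.norm(xv)/2)
th=np.arctan2(yv[1],yv[0])-np.pi/2;print('c',c,'yaw',th,np.arctan2(xv[1],xv[0]))
th=th*.65+.35*np.arctan2(xv[1],xv[0])
X=np.array([np.cos(th),np.sin(th)]);Y=np.array([-X[1],X[0]]);k=c+.044*Y;s=c-.06*Y;print('key',k,'sel',s,th)
def ang(px,z):
    v=f(px,z)-k;return np.hypot(*v),np.degrees(np.arctan2(v@Y,v@X))
print('hand',ang((592,168),.064),'ptr',ang((646,395),.073))
for n,p,z in(('wing near',(577,255),.123),('wing far',(497,468),.123),('nose',(85,275),.092),('nose2',(87,335),.092)):print(n,(f(p,z)-c)@np.c_[X,Y])
E
python3 fit.py
```

```text
[[0.5603 0.3708]
 [0.5445 0.1927]
 [0.4471 0.2006]
 [0.4642 0.3787]]
size 0.1788933133385126 0.09710828967803024
c [0.50401449 0.28570163] yaw -0.09208169771827945 -0.08190983028414657
key [0.50790435 0.32952935] sel [0.49871013 0.22593656] -0.08852154411633295
hand (np.float64(0.037509049290789506), np.float64(167.088041737652)) ptr (np.float64(0.03544591201668275), np.float64(64.45414354905063))
wing near [-0.02661775  0.04682752]
wing far [0.01952298 0.03960035]
nose [ 0.0040387  -0.06123009]
nose2 [ 0.01859781 -0.05966912]
```

Both views agree: the key sits at about 0.16 rad and the set hand at about 4.66 rad. Next I'll line up and descend onto the wing.

>>> {"name": "drive_tool", "arguments": {
  "deltas": [
    [[0,4,20,0.12],[0,4,40,0.24],[0,4,60,0.34],[0,4,75,0.34],[0,4,88,0.34]]
  ],
  "jaw": 45,
  "force": 40
}}

```text
t: 1.57
tcp_pos: [0.5048, 0.3313, 0.0925]
tool_rot: [0.121, 0.993, -0.0, -0.001]
force: [0.3, -0.0, 0.9]
finger_gap: 0.53
gripper_force: 0.0
```

>>> {"name": "drive_tool", "arguments": {
  "deltas": [
    [[0,0,0,0],[0,0,0,0],[0,0,0,0],[0,0,0,0],[0,0,0,0]]
  ],
  "jaw": 0
}}

```text
t: 1.98
tcp_pos: [0.5059, 0.3295, 0.0941]
tool_rot: [0.121, 0.993, -0.001, -0.001]
force: [-3.2, -2.5, -0.1]
finger_gap: 0.101
gripper_force: 39.0
```

>>> {"name": "drive_tool", "arguments": {
  "deltas": [
    [[0,0,0,0],[0,0,0,0],[0,0,0,0],[0,0,0,0]]
  ]
}}

```text
t: 2.32
tcp_pos: [0.5059, 0.3295, 0.094]
tool_rot: [0.122, 0.993, -0.0, -0.001]
force: [-5.1, -2.8, 4.5]
finger_gap: 0.098
gripper_force: 39.2
```

```bash
python3 -c "
from h import *
s=st();print(s['q'],s['ft_torque'],s['gripper_force'])"
```

```text
t2.32 [0.5059 0.3295 0.094 ] [ 1.217e-01  9.926e-01 -4.000e-04 -9.000e-04] F [-5.1 -2.8  4.5] gap 0.098
[ 3.92326062e-01  6.79847556e-01  1.59597786e+00  2.49926137e-04
  8.67780216e-01 -9.34670156e-01] [-0.43461038  0.70453506 -0.06605405] 39.15771276690066
```

>>> {"name": "drive_tool", "arguments": {
  "deltas": [
    [[0,0,0,0.11],[0,0,0,0.22],[0,0,0,0.33],[0,0,0,0.44],[0,0,0,0.55]]
  ]
}}

```text
t: 2.73
tcp_pos: [0.5066, 0.3305, 0.094]
tool_rot: [0.389, 0.921, 0.001, -0.0]
force: [-3.2, -0.2, 1.4]
finger_gap: 0.098
gripper_force: 41.7
```

>>> {"name": "drive_tool", "arguments": {
  "deltas": [
    [[0,0,0,0.11],[0,0,0,0.22],[0,0,0,0.33],[0,0,0,0.44],[0,0,0,0.55]]
  ]
}}

```text
t: 3.15
tcp_pos: [0.5077, 0.3311, 0.0941]
tool_rot: [0.624, 0.781, 0.002, 0.0]
force: [-1.2, 0.6, 0.2]
finger_gap: 0.1
gripper_force: 41.6
```

```bash
python3 -c "
from h import *
s=st();print(s['q'],s['ft_torque'],s['gripper_force'])"
```

```text
t3.15 [0.5077 0.3311 0.0941] [6.245e-01 7.810e-01 1.700e-03 1.000e-04] F [-1.2  0.6  0.2] gap 0.100
[0.39304757 0.68064918 1.59373547 0.0018854  0.86401923 0.1699509 ] [0.18503024 0.24812954 0.21766751] 41.563602217356674
```

>>> {"name": "drive_tool", "arguments": {
  "deltas": [
    [[0,0,0,0.11],[0,0,0,0.22],[0,0,0,0.33],[0,0,0,0.44],[0,0,0,0.55]]
  ]
}}

```text
t: 3.57
tcp_pos: [0.509, 0.3311, 0.0941]
tool_rot: [0.813, 0.582, 0.003, 0.0]
force: [0.2, 0.7, -0.5]
finger_gap: 0.1
gripper_force: 41.7
```

>>> {"name": "drive_tool", "arguments": {
  "deltas": [
    [[0,0,0,0.11],[0,0,0,0.22],[0,0,0,0.33],[0,0,0,0.44],[0,0,0,0.55]]
  ]
}}

```text
t: 3.98
tcp_pos: [0.51, 0.3304, 0.0941]
tool_rot: [0.94, 0.34, 0.003, 0.0]
force: [2.7, -2.5, -1.8]
finger_gap: 0.102
gripper_force: 42.5
```

>>> {"name": "drive_tool", "arguments": {
  "deltas": [
    [[0,0,0,0.11],[0,0,0,0.22],[0,0,0,0.33],[0,0,0,0.44],[0,0,0,0.44]]
  ]
}}

```text
t: 4.4
tcp_pos: [0.5105, 0.3296, 0.0941]
tool_rot: [0.992, 0.127, 0.004, 0.0]
force: [4.4, -4.9, -1.2]
finger_gap: 0.094
gripper_force: 39.3
```

```bash
python3 -c "
from h import *
s=st();print(s['q'],s['ft_torque'],s['gripper_force'])"
```

```text
t4.40 [0.5105 0.3296 0.0941] [9.919e-01 1.271e-01 3.600e-03 2.000e-04] F [ 4.4 -4.9 -1.2] gap 0.094
[ 0.39074238  0.68121466  1.59205451 -0.0030462   0.86158746  1.70852292] [-0.72345056 -0.4483691   0.11585211] 39.30709716034471
```

>>> {"name": "drive_tool", "arguments": {
  "deltas": [
    [[0,0,0,0],[0,0,0,0],[0,0,0,0],[0,0,0,0],[0,0,0,0]]
  ],
  "jaw": 60
}}

```text
t: 4.82
tcp_pos: [0.507, 0.3302, 0.0935]
tool_rot: [0.992, 0.129, 0.0, -0.0]
force: [0.1, -0.4, -0.8]
finger_gap: 0.706
gripper_force: 0.0
```

>>> {"name": "drive_tool", "arguments": {
  "deltas": [
    [[0,0,-30,0],[0,0,-60,0],[0,0,-80,0],[0,0,-80,-0.12],[0,0,-80,-0.24]]
  ],
  "jaw": 80
}}

```text
t: 5.23
tcp_pos: [0.5081, 0.3306, 0.1756]
tool_rot: [0.968, 0.249, 0.002, -0.0]
force: [-0.4, 0.5, 0.7]
finger_gap: 0.937
gripper_force: 0.0
```

>>> {"name": "drive_tool", "arguments": {
  "deltas": [
    [[0,0,0,-0.12],[0,0,0,-0.24],[0,0,0,-0.36],[0,0,0,-0.48],[0,0,0,-0.6]]
  ]
}}

```text
t: 5.65
tcp_pos: [0.5068, 0.33, 0.1734]
tool_rot: [0.851, 0.524, 0.0, -0.0]
force: [-0.3, -0.1, -0.2]
finger_gap: 0.936
gripper_force: 0.0
```

>>> {"name": "drive_tool", "arguments": {
  "deltas": [
    [[0,0,0,-0.12],[0,0,0,-0.24],[0,0,0,-0.36],[0,0,0,-0.48],[0,0,0,-0.6]]
  ]
}}

```text
t: 6.07
tcp_pos: [0.5068, 0.3301, 0.1734]
tool_rot: [0.658, 0.753, 0.0, -0.0]
force: [-0.1, -0.6, -0.6]
finger_gap: 0.937
gripper_force: 0.0
```

>>> {"name": "drive_tool", "arguments": {
  "deltas": [
    [[0,0,0,-0.12],[0,0,0,-0.24],[0,0,0,-0.36],[0,0,0,-0.48],[0,0,0,-0.6]]
  ]
}}

```text
t: 6.48
tcp_pos: [0.5068, 0.3301, 0.1734]
tool_rot: [0.407, 0.914, 0.0, -0.0]
force: [0.8, 0.2, -0.4]
finger_gap: 0.936
gripper_force: 0.0
```

>>> {"name": "drive_tool", "arguments": {
  "deltas": [
    [[0,0,0,-0.12],[0,0,0,-0.24],[0,0,0,-0.36],[0,0,0,-0.36]]
  ]
}}

```text
t: 6.82
tcp_pos: [0.5068, 0.33, 0.1734]
tool_rot: [0.238, 0.971, 0.0, -0.0]
force: [0.4, 0.8, 0.1]
finger_gap: 0.937
gripper_force: 0.0
```

Run:
```python
from h import *
import pickle
s=st();print(s['q'])
m=vision.camera_model('wrist');im=vision.snapshot('wrist')[:,:,::-1];cv2.imwrite('pics/w2.png',im);pickle.dump(m,open('w2.pkl','wb'))
u,v=proj('wrist',(.508,.3295,.09),m).astype(int);print(u,v)
a=im[v-75:v+75,u-100:u+100];cv2.imwrite('pics/w2c.png',cv2.resize(a,None,fx=4,fy=4,interpolation=cv2.INTER_CUBIC))
```

```text
t6.82 [0.5068 0.33   0.1734] [ 2.385e-01  9.711e-01  1.000e-04 -0.000e+00] F [0.4 0.8 0.1] gap 0.937
[ 3.92537836e-01  5.69740303e-01  1.54112053e+00  2.51636611e-04
  1.03059276e+00 -6.96796969e-01]
283 215
```

View pics/w2c.png

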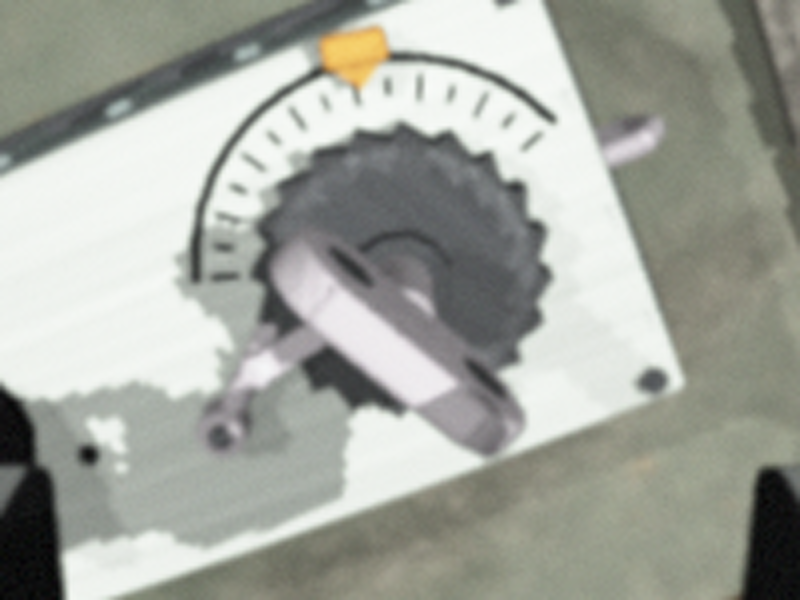

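Key has fallen back a bit: pointer tip at about crop (240,385), wing top running from (290,275) to (490,435). The set hand is undisturbed, tip at (358,85).

Run:
```python
from h import *
import pickle
m=pickle.load(open('w2.pkl','rb'));f=lambda p,z:onz('wrist',(183+p[0]/4,140+p[1]/4),z,m)[:2]
k=np.array([.508,.3294]);th=-.0885
X=np.array([np.cos(th),np.sin(th)]);Y=np.array([-X[1],X[0]])
def ang(px,z):
    v=f(px,z)-k;return np.hypot(*v),np.degrees(np.arctan2(v@Y,v@X))
print('hand',ang((358,85),.064));r,a=ang((240,385),.073);print('ptr',r,a,'key',np.radians(73.5-a))
a,b=f((290,275),.123),f((490,435),.123);d=b-a;print('wing',a,b,np.linalg.norm(d),(a+b)/2,'key',(th-np.arctan2(d[1],d[0]))%np.pi)
for kk in(2.51,2.67,2.8):
  t=np.radians(73.5)-kk;e=k+.038*(np.cos(t)*X+np.sin(t)*Y);w=th-kk;dd=.026*np.array([np.cos(w),np.sin(w)])
  print(kk,[np.round((proj('wrist',p,m)-[183,140])*4) for p in(np.r_[e,.073],np.r_[k+dd,.123],np.r_[k-dd,.123])])
```

```text
hand (np.float64(0.03704665301452777), np.float64(170.71019229956931))
ptr 0.039771845940749055 -77.24013000575881 key 2.6309115834847905
wing [0.48698105 0.32093436] [0.52545161 0.33645296] 0.04148265775105568 [0.50621633 0.32869366] key 2.669668073003189
2.51 [array([262., 397.]), array([258., 282.]), array([538., 442.])]
2.67 [array([243., 375.]), array([273., 262.]), array([523., 461.])]
2.8 [array([230., 354.]), array([288., 246.]), array([508., 475.])]
```

>>> {"name": "drive_tool", "arguments": {
  "deltas": [
    [[0,0,0,-0.12],[0,0,0,-0.24],[0,0,0,-0.36],[0,0,0,-0.48],[-1.3,0,0,-0.6]]
  ]
}}

```text
t: 7.28
tcp_pos: [0.5078, 0.3294, 0.1733]
tool_rot: [-0.059, 0.998, 0.0, -0.0]
force: [-0.2, -0.5, 0.0]
finger_gap: 0.936
gripper_force: 0.0
```

>>> {"name": "drive_tool", "arguments": {
  "deltas": [
    [[0,0,0,-0.12],[0,0,0,-0.24],[0,0,25,-0.275],[0,0,55,-0.275],[0,0,79,-0.275]]
  ],
  "jaw": 50
}}

```text
t: 7.7
tcp_pos: [0.5081, 0.3294, 0.0935]
tool_rot: [-0.193, 0.981, 0.0, 0.0]
force: [0.2, 0.4, -0.2]
finger_gap: 0.59
gripper_force: 0.0
```

>>> {"name": "drive_tool", "arguments": {
  "deltas": [
    [[0,0,0,0],[0,0,0,0],[0,0,0,0],[0,0,0,0],[0,0,0,0]]
  ],
  "jaw": 0
}}

```text
t: 8.12
tcp_pos: [0.5093, 0.3294, 0.0958]
tool_rot: [-0.194, 0.981, 0.0, 0.002]
force: [1.0, -0.9, -1.4]
finger_gap: 0.099
gripper_force: 39.4
```

>>> {"name": "drive_tool", "arguments": {
  "deltas": [
    [[0,0,0,0],[0,0,0,0],[0,0,0,0],[0,0,0,0]]
  ]
}}

```text
t: 8.45
tcp_pos: [0.5093, 0.3294, 0.0957]
tool_rot: [-0.194, 0.981, 0.0, 0.001]
force: [1.3, -2.6, 7.9]
finger_gap: 0.1
gripper_force: 40.6
```

```bash
python3 -c "
from h import *
s=st();x,y=s['tool_rot'][:2];print(s['q'],s['ft_torque'],s['gripper_force'],'key',-.0885-2*np.arctan2(y,x)+2*np.pi)"
```

```text
t8.45 [0.5093 0.3294 0.0957] [-1.943e-01  9.809e-01  1.000e-04  1.500e-03] F [ 1.3 -2.6  7.9] gap 0.100
[ 3.90244909e-01  6.78768231e-01  1.59147645e+00 -4.75211291e-04
  8.68411737e-01 -1.57134914e+00] [-0.28403134 -0.1228501  -0.08574915] 40.56476101221051 key 2.661988458125344
```

>>> {"name": "drive_tool", "arguments": {
  "deltas": [
    [[0,0,0,0.11],[0,0,0,0.22],[0,0,0,0.33],[0,0,0,0.44],[0,0,0,0.55]]
  ]
}}

```text
t: 8.87
tcp_pos: [0.5094, 0.3287, 0.0957]
tool_rot: [0.081, 0.997, -0.0, 0.002]
force: [1.2, -4.7, 6.0]
finger_gap: 0.099
gripper_force: 41.0
```

>>> {"name": "drive_tool", "arguments": {
  "deltas": [
    [[0,0,0,0.11],[0,0,0,0.22],[0,0,0,0.33],[0,0,0,0.44],[0,0,0,0.55]]
  ]
}}

```text
t: 9.28
tcp_pos: [0.5091, 0.3281, 0.0957]
tool_rot: [0.349, 0.937, -0.001, 0.001]
force: [0.6, -6.2, 7.5]
finger_gap: 0.1
gripper_force: 41.0
```

>>> {"name": "drive_tool", "arguments": {
  "deltas": [
    [[0,0,0,0.11],[0,0,0,0.22],[0,0,0,0.33],[0,0,0,0.44],[0,0,0,0.55]]
  ]
}}

```text
t: 9.7
tcp_pos: [0.5086, 0.3278, 0.0957]
tool_rot: [0.59, 0.807, -0.001, 0.001]
force: [-0.3, -5.8, 8.4]
finger_gap: 0.1
gripper_force: 41.2
```

>>> {"name": "drive_tool", "arguments": {
  "deltas": [
    [[0,0,0,0.1],[0,0,0,0.2],[0,0,0,0.2],[0,0,0,0.2]]
  ]
}}

```text
t: 10.03
tcp_pos: [0.5083, 0.3277, 0.0957]
tool_rot: [0.666, 0.746, -0.001, 0.001]
force: [-0.5, -6.9, 8.7]
finger_gap: 0.1
gripper_force: 40.6
```

Run:
```python
from h import *
import pickle
s=st();x,y=s['tool_rot'][:2];print(s['q'],s['ft_torque'],s['gripper_force'],'key',-.0885-2*np.arctan2(y,x)+2*np.pi)
m=vision.camera_model('wrist');im=vision.snapshot('wrist')[:,:,::-1];cv2.imwrite('pics/w3.png',im);pickle.dump(m,open('w3.pkl','wb'))
u,v=proj('wrist',(.48,.3295,.07),m).astype(int);print(u,v)
v0=max(v-75,0);u0=u-100
cv2.imwrite('pics/w3c.png',cv2.resize(im[v0:v0+150,u0:u0+200],None,fx=4,fy=4,interpolation=cv2.INTER_CUBIC));print(u0,v0)
```

```text
t10.03 [0.5083 0.3277 0.0957] [ 0.6659  0.746  -0.0009  0.001 ] F [-0.5 -6.9  8.7] gap 0.100
[ 0.38940779  0.67822193  1.5930184  -0.0034182   0.87098059  0.27833125] [-1.00785507  0.04746993  0.10570082] 40.57121366233332 key 4.5106100398940425
232 235
132 160
```

View pics/w3c.png

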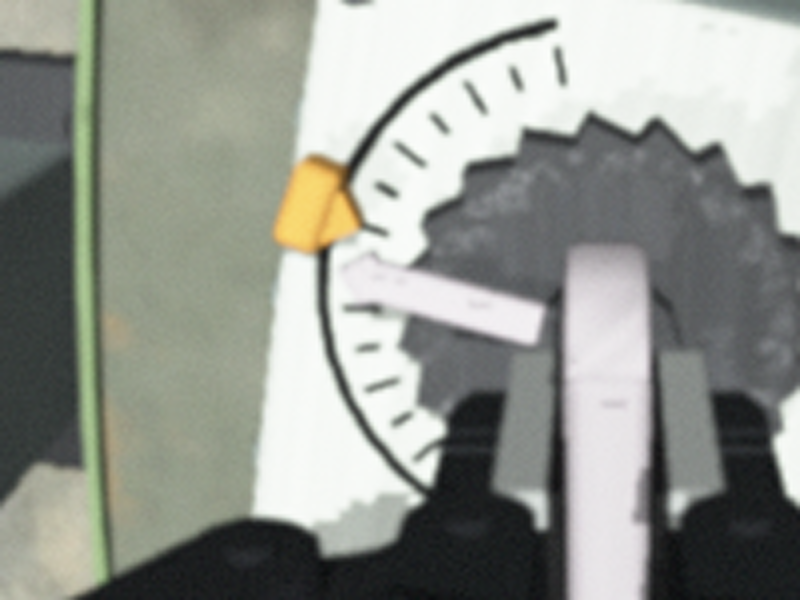

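Pointer tip at crop (342,265) is just short of the brass tip at (362,225).

Run:
```python
from h import *
import pickle
m=pickle.load(open('w3.pkl','rb'));f=lambda p,z:onz('wrist',(132+p[0]/4,160+p[1]/4),z,m)[:2]
th=-.0885
X=np.array([np.cos(th),np.sin(th)]);Y=np.array([-X[1],X[0]])
for k in ([.508,.3294],[.5085,.328],[.508,.331]):
  def ang(px,z):
    v=f(px,z)-np.array(k);a=np.degrees(np.arctan2(v@Y,v@X))%360;return '%.4f'%np.hypot(*v),'%.1f'%a,'%.3f'%np.radians(433.5-a)
  print('hand',ang((362,225),.064),'ptr',ang((342,265),.073),'ticks',[ang(p,.061)[1:] for p in((375,230),(385,190),(410,155),(345,308),(355,348),(365,388),(560,65))])
```

```text
hand ('0.0365', '170.9', '4.583') ptr ('0.0369', '175.8', '4.498') ticks [('172.8', '4.550'), ('162.6', '4.727'), ('152.2', '4.909'), ('193.1', '4.196'), ('202.9', '4.024'), ('212.9', '3.850'), ('111.0', '5.629')]
hand ('0.0374', '169.0', '4.616') ptr ('0.0377', '173.8', '4.532') ticks [('170.8', '4.585'), ('160.9', '4.757'), ('150.8', '4.934'), ('190.9', '4.234'), ('200.7', '4.064'), ('210.7', '3.889'), ('111.1', '5.626')]
hand ('0.0362', '173.4', '4.540') ptr ('0.0367', '178.3', '4.454') ticks [('175.4', '4.504'), ('165.1', '4.685'), ('154.4', '4.870'), ('195.4', '4.155'), ('205.2', '3.985'), ('214.9', '3.815'), ('111.7', '5.616')]
```

>>> {"name": "drive_tool", "arguments": {
  "deltas": [
    [[0,0,0,0.05],[0,0,0,0.09],[0,0,0,0.09],[0,0,0,0.09]]
  ]
}}

```text
t: 10.42
tcp_pos: [0.5082, 0.3277, 0.0957]
tool_rot: [0.699, 0.715, -0.001, 0.001]
force: [-0.2, -6.5, 8.2]
finger_gap: 0.095
gripper_force: 40.7
```

>>> {"name": "drive_tool", "arguments": {
  "deltas": [
    [[0,0,0,0],[0,0,0,0],[0,0,0,0],[0,0,0,0],[0,0,0,0]]
  ],
  "jaw": 50
}}

```text
t: 10.83
tcp_pos: [0.5078, 0.3295, 0.094]
tool_rot: [0.699, 0.715, -0.0, -0.0]
force: [-0.4, -0.3, 0.4]
finger_gap: 0.584
gripper_force: 0.0
```

Run:
```python
from h import *
import pickle
s=st()
m=vision.camera_model('wrist');im=vision.snapshot('wrist')[:,:,::-1];cv2.imwrite('pics/w4.png',im);pickle.dump(m,open('w4.pkl','wb'))
u0,v0=132,160
cv2.imwrite('pics/w4c.png',cv2.resize(im[v0:v0+150,u0:u0+200],None,fx=4,fy=4,interpolation=cv2.INTER_CUBIC))
```

```text
t10.83 [0.5078 0.3295 0.094 ] [ 6.992e-01  7.149e-01 -2.000e-04 -3.000e-04] F [-0.4 -0.3  0.4] gap 0.584
```

View pics/w4c.png

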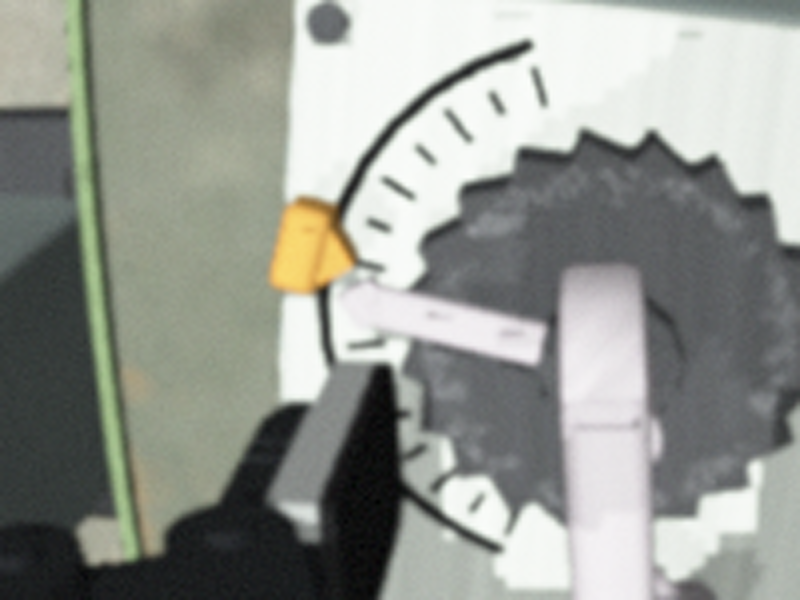

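Released: the pointer tip at (342,287) rests almost opposite the brass tip at (356,262).

Run:
```python
from h import *
import pickle
m=pickle.load(open('w4.pkl','rb'));f=lambda p,z:onz('wrist',(132+p[0]/4,160+p[1]/4),z,m)[:2]
th=-.0885
X=np.array([np.cos(th),np.sin(th)]);Y=np.array([-X[1],X[0]])
for k in ([.508,.3294],[.5085,.328],[.508,.331]):
  def ang(px,z):
    v=f(px,z)-np.array(k);a=np.degrees(np.arctan2(v@Y,v@X))%360;return '%.4f'%np.hypot(*v),'%.1f'%a,'%.3f'%np.radians(433.5-a)
  print('hand',ang((356,262),.064),'ptr',ang((342,287),.073))
k=np.array([.508,.3294])
for kk in(4.48,4.52,4.56,4.6):
  t=np.radians(73.5)-kk;d=np.cos(t)*X+np.sin(t)*Y
  print(kk,[np.round((proj('wrist',p,m)-[132,160])*4) for p in(np.r_[k+.038*d,.073],np.r_[k+.02*d,.073],np.r_[k+.038*d,.064])])
```

```text
hand ('0.0367', '170.9', '4.583') ptr ('0.0369', '171.8', '4.568')
hand ('0.0375', '169.0', '4.616') ptr ('0.0377', '169.9', '4.601')
hand ('0.0363', '173.4', '4.540') ptr ('0.0366', '174.2', '4.526')
4.48 [array([331., 307.]), array([460., 329.]), array([343., 285.])]
4.52 [array([332., 297.]), array([461., 324.]), array([344., 275.])]
4.56 [array([334., 287.]), array([462., 318.]), array([346., 265.])]
4.6 [array([336., 277.]), array([463., 313.]), array([348., 255.])]
```

Pointer and set hand agree within about 0.02 rad. On to the selector.

>>> {"name": "drive_tool", "arguments": {
  "deltas": [
    [[0,0,-30,0],[0,0,-60,0],[0,0,-80,0],[-30,-3,-80,-0.12],[-60,-6,-80,-0.24]]
  ]
}}

```text
t: 11.3
tcp_pos: [0.5047, 0.2702, 0.1761]
tool_rot: [0.605, 0.796, 0.002, 0.001]
force: [0.5, -0.3, -0.2]
finger_gap: 0.588
gripper_force: 0.0
```

>>> {"name": "drive_tool", "arguments": {
  "deltas": [
    [[-22,-2,0,-0.12],[-43.5,-5,0,-0.24],[-43.5,-5,0,-0.36],[-43.5,-5,0,-0.48],[-43.5,-5,0,-0.6]]
  ]
}}

```text
t: 11.72
tcp_pos: [0.51, 0.2253, 0.1743]
tool_rot: [0.345, 0.939, 0.0, -0.0]
force: [0.2, -0.8, 0.9]
finger_gap: 0.584
gripper_force: 0.0
```

>>> {"name": "drive_tool", "arguments": {
  "deltas": [
    [[0,0,0,-0.12],[0,0,0,-0.24],[0,0,0,-0.36],[0,0,0,-0.48],[0,0,0,-0.6]]
  ],
  "jaw": 40
}}

```text
t: 12.13
tcp_pos: [0.5098, 0.2259, 0.1742]
tool_rot: [0.051, 0.999, 0.0, -0.0]
force: [0.2, -0.1, 0.7]
finger_gap: 0.468
gripper_force: 0.0
```

Run:
```python
from h import *
from scipy.spatial.transform import Rotation as R
s=st();x,y=s['tool_rot'][:2];yaw=2*np.arctan2(y,x);print(s['q'])
M=R.from_quat(s['tool_rot']).as_matrix();print('turn',yaw-3.053,'d',M.T@(np.array([.4988,.2258,.071])-s['tcp_pos'])*1e3)
im=vision.snapshot('wrist')[:,:,::-1];m=vision.camera_model('wrist');print(proj('wrist',(.4988,.2258,.092),m))
cv2.imwrite('pics/w5.png',im)
```

```text
t12.13 [0.5098 0.2259 0.1742] [ 5.140e-02  9.987e-01  1.000e-04 -2.000e-04] F [ 0.2 -0.1  0.7] gap 0.468
[ 2.16615478e-01  5.12321388e-01  1.66041943e+00  2.16450820e-04
  9.69123275e-01 -1.25141651e+00]
turn -0.014294222090344366 d [ 10.86553331  -1.22794383 103.16536334]
[281.9595897  199.65120787]
```

View pics/w5.png

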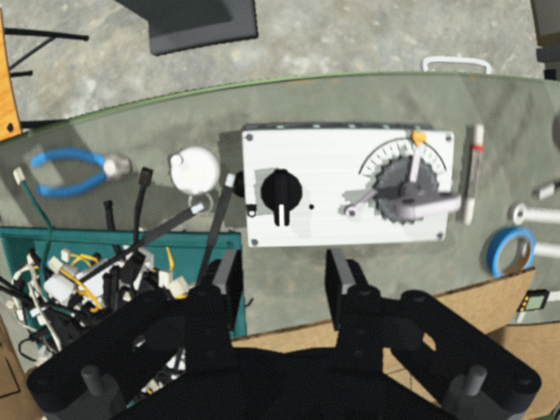

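>>> {"name": "drive_tool", "arguments": {
  "deltas": [
    [[11,-1,10,0],[11,-1,40,0],[11,-1,70,0],[11,-1,90,0],[11,-1,101,0]]
  ]
}}

```text
t: 12.6
tcp_pos: [0.4972, 0.2257, 0.0709]
tool_rot: [0.055, 0.998, -0.001, -0.002]
force: [0.1, 1.0, -0.2]
finger_gap: 0.463
gripper_force: 0.0
```

>>> {"name": "drive_tool", "arguments": {
  "deltas": [
    [[0,0,0,0],[0,0,0,0],[0,0,0,0],[0,0,0,0],[0,0,0,0]]
  ],
  "jaw": 0
}}

```text
t: 13.02
tcp_pos: [0.4992, 0.2254, 0.0738]
tool_rot: [0.054, 0.999, -0.0, 0.0]
force: [-0.0, -4.6, -5.4]
finger_gap: 0.127
gripper_force: 41.9
```

>>> {"name": "drive_tool", "arguments": {
  "deltas": [
    [[0,0,0,0],[0,0,0,0],[0,0,0,0]]
  ]
}}

```text
t: 13.27
tcp_pos: [0.4991, 0.2255, 0.0738]
tool_rot: [0.054, 0.999, -0.0, 0.0]
force: [0.8, -5.2, -3.3]
finger_gap: 0.13
gripper_force: 42.2
```

>>> {"name": "drive_tool", "arguments": {
  "deltas": [
    [[0,0,0,0.11],[0,0,0,0.22],[0,0,0,0.33],[0,0,0,0.44],[0,0,0,0.55]]
  ]
}}

```text
t: 13.68
tcp_pos: [0.4992, 0.2254, 0.0738]
tool_rot: [0.326, 0.945, -0.0, 0.001]
force: [0.6, -6.0, -4.4]
finger_gap: 0.128
gripper_force: 42.2
```

>>> {"name": "drive_tool", "arguments": {
  "deltas": [
    [[0,0,0,0.11],[0,0,0,0.22],[0,0,0,0.33],[0,0,0,0.44],[0,0,0,0.5]]
  ]
}}

```text
t: 14.1
tcp_pos: [0.4991, 0.2252, 0.0738]
tool_rot: [0.549, 0.836, -0.0, 0.001]
force: [0.6, -6.7, -2.7]
finger_gap: 0.129
gripper_force: 42.3
```

>>> {"name": "drive_tool", "arguments": {
  "deltas": [
    [[0,0,0,0],[0,0,0,0],[0,0,0,0]]
  ]
}}

```text
t: 14.35
tcp_pos: [0.4991, 0.2252, 0.0738]
tool_rot: [0.547, 0.837, -0.0, 0.001]
force: [0.2, -6.8, -3.3]
finger_gap: 0.128
gripper_force: 42.3
```

>>> {"name": "drive_tool", "arguments": {
  "deltas": [
    [[0,0,0,0],[0,0,0,0],[0,0,0,0],[0,0,0,0],[0,0,0,0]]
  ],
  "jaw": 40
}}

```text
t: 14.77
tcp_pos: [0.4992, 0.2265, 0.0737]
tool_rot: [0.547, 0.837, 0.001, 0.0]
force: [-0.1, -1.0, 0.4]
finger_gap: 0.465
gripper_force: 0.0
```

>>> {"name": "drive_tool", "arguments": {
  "deltas": [
    [[0,0,-30,0],[0,0,-60,0],[0,0,-100,0],[0,0,-130,0],[0,0,-130,0]]
  ]
}}

```text
t: 15.18
tcp_pos: [0.503, 0.2274, 0.2098]
tool_rot: [0.547, 0.837, 0.005, 0.005]
force: [-0.0, 0.6, 0.3]
finger_gap: 0.465
gripper_force: 0.0
```

Run:
```python
from h import *
s=st()
im=vision.snapshot('wrist')[:,:,::-1];m=vision.camera_model('wrist')
p=lambda P:np.round(proj('wrist',P,m))
th=-.0885
for a in(0,.9,1.05,1.2):
  w=th-a;print(a,p((.4988,.2258,.092)),p((.4988+.02*np.cos(w),.2258+.02*np.sin(w),.092)))
cv2.imwrite('pics/w6.png',im)
u,v=proj('wrist',(.503,.28,.07),m).astype(int);u0,v0=max(u-130,0),max(v-97,0);print(u0,v0)
cv2.imwrite('pics/w6c.png',cv2.resize(im[v0:v0+195,u0:u0+260],None,fx=3,fy=3,interpolation=cv2.INTER_CUBIC))
```

```text
t15.18 [0.503  0.2274 0.2098] [0.5474 0.8369 0.0051 0.0047] F [-0.   0.6  0.3] gap 0.465
0 [279. 202.] [300. 213.]
0.9 [279. 202.] [283. 225.]
1.05 [279. 202.] [279. 225.]
1.2 [279. 202.] [276. 225.]
178 44
```

View pics/w6c.png

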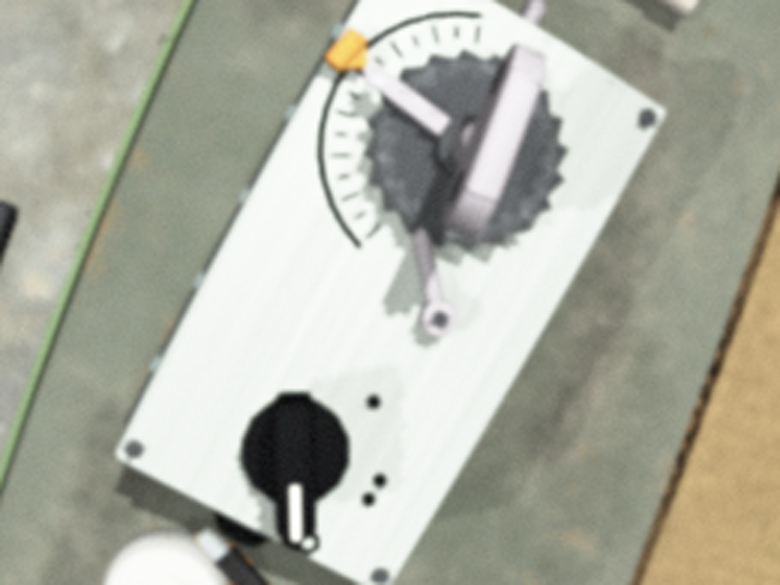

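The pointer stands opposite the set hand at crop (368,70), and the selector's white line points at the padlock mark near (305,543). I'm handing the job in.

```bash
python3 -c "
from station import manip
print(manip.sign_off())"
```

```text
the job is handed in; nothing more can be done
None
```

The balancer is preloaded with the key pointer opposite the set hand (within about 0.02 rad in the camera view), the selector is on the padlock mark, the set hand and bystanders were not touched, and the job was handed in at about 15 s.

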